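# Prove out a template on the tracing table

### The arm

A 6-joint arm with a two-finger parallel gripper is mounted at the origin on a cart in front of the work surface, level with it; the furniture and walls round the work are solid. World frame = base frame: x ahead of the robot, y to its left, z up, the work surface at z = 0. Lengths are in mm, angles in rad, forces in N, time in s.
With the tool pointing down it reaches from about 350 to 775 mm from the base axis. Payload 5.5 kg.
Tool frame: the origin (TCP) lies midway between the tips of the shut fingers; the grasp point (between the pads) lies 19 mm behind it; z points along the fingers, y is the line along which they close (so a half turn about z gives the same grasp; the last joint's range is limited). The gripper opens to 85 mm and grips with 20 to 120 N. Pads are 22 mm wide; open, the fingers measure 114 mm over their backs; the gripper's body (76 mm by 85 mm) begins 54 mm behind the grasp point. The pads swing forward as they close: fully open they stand 13 mm farther back than shut.
Start: joints at [1.095, 0.313, 0.046, 1.304, 0, 1.431], TCP at [189.503, 542.919, 231.323] pointing down, gripper open.
Joint ranges: [-2.76, 2.76], [-0.86, 1.69], [-1.03, 1.26], [-2.2, 2.34], [-1.47, 1.5], [-3.14, 3.14]. Speed limits (rad/s): [2.57, 2.57, 3.14, 3.14, 3.14, 3.14].

### API

Orientations are given as a unit quaternion [x, y, z, w].
In Python, from cell import bot gives the robot as it stands.
- The arm moves only by the tool jog_arm, never from a script. Its argument "targets" is one flat list of numbers, 5 for each row, row after row: the shift along the tool's x, y, z in cm, then the turn about the tool's z in degrees, then the finger opening in cm, from 0 to 8.54. In form: [dx, dy, dz, twist, fingers, dx, dy, dz, twist, fingers, ...]. A call has 1 to 5 rows; each row is the pose to reach, as a shift and turn from the pose commanded when the call began, along the tool's axes at that moment; what a row does not reach only later rows make up. A row lasts 1/8 s, in which the tool goes at most 62.5 mm and 10.7 degrees, less where a joint would pass 70% of its speed; a pose out of reach is approached as far as the arm can. A call with a gripper value outside its range is refused whole. The fingers move at their own pace and stop on an object; the grip force is fixed at half the most. Time passes only in rows, so rows that repeat a pose let the fingers close. It gives the time, the measured TCP pose, the force, the opening and the grip force at its end, in the units of the state.
- bot.sense(): the state, without advancing time (a new reading comes with each control period).
- bot.camera(name): name is "scene" or "top" or "wrist"; returns (picture, depth): 384x512x3 uint8, red, green, blue; 384x512 float32, mm along the optical axis (not along the pixel's ray), 0 where there is no reading.
- bot.calibration(name): a dict with "camera_matrix" (3x3 intrinsics, pixels), "D" ([k1, k2, p1, p2, k3] as OpenCV has them; the pictures are not rectified), "rvec" (rotation vector, rad) and "tvec" (3), from world to camera coordinates, as OpenCV has them. Camera axes: x right, y down, z forward; pixel columns grow to the right and rows downward; lengths in mm; the calibration is good to about 2 mm. A picture is of the moment at which its call begins: read the wrist's pose just before it. calibration takes no time and is no camera call; for the wrist camera it gives the pose at the moment of the call.
- bot.close_job(): hands the job in; it is judged then, once.
Trained networks look in the newest picture that a camera, given by its name, has taken for a name from the list of things; names that differ only in an ending like _2 or _b are one class to them, and where a whole thing is asked for, a point or a joint stands for the part that bears it (a point fixed in the world has none). Each returns a list of dicts, best first, with "score" (0 to 1); they miss things now and then, are a little off and sometimes report something else, mostly with a low value. They report only what shows in the picture. A call takes as long as a camera call.
- bot.spot_in(label, camera): "location" ([column, row] in pixels, amid what is visible of it).
The state is a dict: "time": time; "qpos": joint angles; "joint_velocities": joint speeds; "tau": joint torques, N m; "ee_pos": TCP position; "tool_rot": TCP orientation; "force": force on the tool from outside, world axes, zero at the start; "moment": the same for the moment, N m; "gripper_width": finger opening in mm; "finger_force": force on a finger pad.
Only numpy, scipy, OpenCV 4.12 (cv2) and the standard library are available. Lean on these libraries where they do the work, as an engineer would, in place of code of your own. Each camera call takes 0.05 s, during which the arm holds its last target. There are 200 camera calls.

### The job

Put the closed fingertips down into the orange finger cup of the tracing table and, by pushing gently against the inside of the cup, run the brass pointer along the black line on the white template: pause on the green dot, follow the line round both corners and stop on the red dot. Over the white template keep the pointer tip within the yellow band all the way; do not grip the cup or push the machine from outside, and leave the pliers, ring and punch alone. Finish with the pointer standing on the red dot and the hand lifted clear.

Things in the scene. Friction and masses are not known exactly. Their poses are not given: they have to be found in the camera images.
- template: fixed white plate, 104 x 136 x 4 mm, top 16 mm above the bench; origin under it, midway between the dots. Its x (away from the robot) and y are the machine's sliding directions. Front edge at x = -12 mm. Black line in a yellow band 18 mm wide: legs along x at y = -40 and +40 mm from the front edge to x = 70 mm, joined by a leg along y at x = 70. In front of the plate the pointer moves freely
- pointer_tip (a point): lower tip of the brass pointer, 3 mm above the template, 110 mm along template +x from the cup's centre, rigid with the cup. It starts in front of the template. It slides 140 mm in all along template y and 130 mm along x, never up or down; each slide has about 2.5 N of dry friction and no spring, and stays where it is left
- cup_floor (a point): centre of the inner floor of the square, open orange finger cup, 48 mm above the bench; 56 x 56 mm inside, 27 mm deep (rim 75 mm up), walls parallel to template x and y. Closed fingertips have play in it and move it only when they bear on a wall; more than 30 N is too hard. Nothing of the machine stands higher than the rim
- start_dot: green dot, 12 mm across, on one end of the line, flat on the template; axes parallel to the template's. It lies on the left or the right leg from start to start
- finish_dot: red dot, 12 mm across, on the other end of the line; axes parallel to the template's
- start_corner (a point): corner of the line at the far end of the green dot's leg, 70 mm along x from the green dot
- finish_corner (a point): corner of the line at the far end of the red dot's leg, 70 mm along x from the red dot
- cup_outside: black skirt round the outside of the cup (72 x 72 mm over all, its top 7 mm below the rim), and the steel pointer arm, top 50 mm above the bench: not to be touched; origin at bench height under the cup's centre
- bridge_frame: steel crossbar under the cup with black end blocks on the two rails, top 47 mm above the bench, 254 mm long: not to be touched; origin at bench height under its middle
- pliers: loose pliers with red handles, 133 x 44 x 11 mm, lying beside the machine on its right; origin under its centre
- ring: loose brass ring, 26 mm across, 9 mm high, on the bench to the left of the machine; origin under its centre
- punch: loose wooden punch, 15 x 90 x 15 mm, on the bench to the left of the machine; origin under its centre

How it is judged:
By the outcome, as a careful person would: the job done as asked, in the order asked, and still so for the second after the job is handed in, with the robot touching nothing.
It also fails if it takes over 51 s, if anything falls off the work surface, if the arm or the gripper's body presses on something with over 40 N, if the wrist force passes 120 N, or if a joint passes its speed limit or range.

## Working session

There is one attempt and no reset: what is moved stays moved. The work goes in short steps, Python scripts to look and compute and a tool call to move; the robot and the scene stay as the last step left them, time stands still between calls to the robot, and variables do not carry over. Pictures are saved under pics/ and viewed, at most 10 in all, crops included, and the job is handed in when it is done.

Besides the shell and the picture viewer there is one more tool, called after "Request:" as name(argument=value, ...) on one line, values as JSON. jog_arm: Moves the arm, as the interface text tells. Its arguments: {"type":"object","properties":{"targets":{"type":"array","items":{"type":"number"}}},"required":["targets"]}

```bash
mkdir -p pics; ls
cat > h.py <<'E'
import numpy as np, cv2
from cell import bot
from scipy.spatial.transform import Rotation as R
def ray(cam,uv):
    c=bot.calibration(cam);K=np.array(c["camera_matrix"],float);D=np.array(c["D"],float)
    Rm=cv2.Rodrigues(np.array(c["rvec"],float))[0];t=np.array(c["tvec"],float).ravel()
    p=cv2.undistortPoints(np.array([[uv]],float),K,D)[0,0]
    return -Rm.T@t, Rm.T@np.array([p[0],p[1],1.])
def at(cam,uv,z):
    o,d=ray(cam,uv);return o+d*(z-o[2])/d[2]
def px(cam,P):
    c=bot.calibration(cam)
    return cv2.projectPoints(np.array(P,float).reshape(-1,3),np.array(c["rvec"],float),np.array(c["tvec"],float),np.array(c["camera_matrix"],float),np.array(c["D"],float))[0].reshape(-1,2)
E
python3 - <<'E'
from h import *
s=bot.sense();print(s["time"],s["ee_pos"],R.from_quat(s["tool_rot"]).as_matrix().round(3).tolist(),s["force"])
Z=dict(start_dot=16,finish_dot=16,start_corner=16,finish_corner=16,pointer_tip=19,cup_floor=48)
for c in("top","scene"):
    im,d=bot.camera(c);cv2.imwrite(f"pics/{c}0.png",im[:,:,::-1])
    for n,z in Z.items():
        if c=="scene" and "corner" in n: continue
        for r in bot.spot_in(n,c)[:2]: print(c,n,round(r["score"],2),np.round(r["location"],1),at(c,r["location"],z).round(1))
E
```

```text
pics
0.0 [189.24943568 542.43901766 230.41407878] [[-0.944, 0.33, -0.001], [0.33, 0.944, -0.002], [0.0, -0.002, -1.0]] [ 0.15376187 -0.70635249 -0.15599153]
top pointer_tip 0.86 [320.5 255.1] [ 573.2 -138.2   19. ]
top cup_floor 0.61 [317.2 257.4] [ 567.1 -126.2   48. ]
scene start_dot 0.62 [340.2 221.8] [ 579.2 -113.4   16. ]
scene finish_dot 0.29 [341.7 218.6] [ 584.  -120.9   16. ]
scene pointer_tip 0.74 [351.8 213.3] [ 582.5 -144.7   19. ]
scene cup_floor 0.81 [352.5 214.3] [ 564.3 -125.6   48. ]
```

View pics/top0.png

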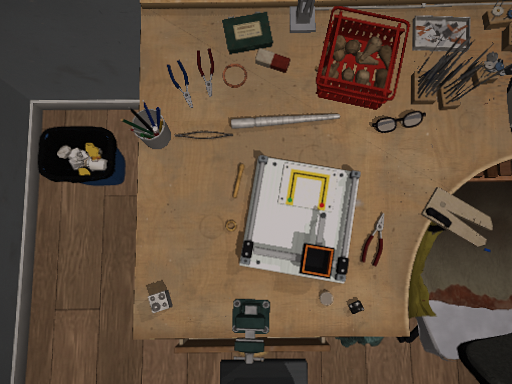

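View pics/scene0.png

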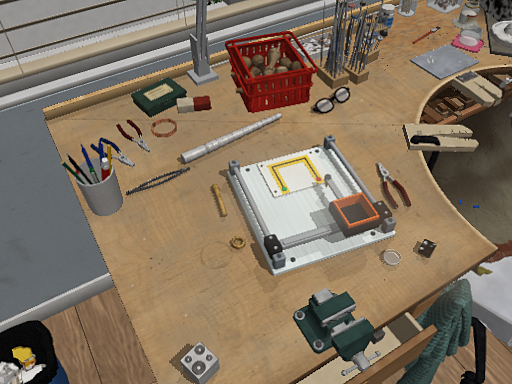

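Run:
```python
from h import *
for c in("top","scene"):
    im=cv2.imread(f"pics/{c}0.png");h=cv2.cvtColor(im,cv2.COLOR_BGR2HSV)
    print(c,"tcp px",px(c,[189,542,230]).round(),"base",px(c,[[0,0,0],[500,0,0]]).round())
    x0,y0,x1,y1=(235,145,365,290) if c=="top" else (220,130,410,280)
    for n,lo,hi,z in(("green",(45,100,60),(80,255,255),16),("red",(0,170,120),(6,255,255),16),("orange",(5,130,120),(18,255,255),75),("yellow",(22,150,120),(35,255,255),16)):
        m=np.zeros(h.shape[:2],np.uint8);m[y0:y1,x0:x1]=cv2.inRange(h,lo,hi)[y0:y1,x0:x1]
        k,l,st,ce=cv2.connectedComponentsWithStats(m)
        for i in range(1,k):
            if st[i,4]>5:
                print(n,st[i].tolist(),ce[i].round(1),at(c,ce[i],z).round(1))
                if n in("orange","yellow"):
                    b=cv2.boxPoints(cv2.minAreaRect(np.argwhere(l==i)[:,::-1].astype(np.float32)));
                    if st[i,4]>40: print([at(c,q,z).round(0)[:2].tolist() for q in b])
    cv2.imwrite(f"pics/{c}c.png",cv2.resize(im[y0:y1,x0:x1],None,fx=4,fy=4,interpolation=cv2.INTER_CUBIC))
```

```text
top tcp px [[-35. 476.]] base [[268. 515.]
 [264. 286.]]
green [288, 197, 4, 5, 13] [289.5 199.3] [712.2 -66.4  16. ]
red [320, 203, 4, 4, 8] [321.5 204.4] [ 698.3 -145.5   16. ]
orange [235, 164, 9, 33, 87] [238.6 179.5] [752.6  57.7  75. ]
[[714.0, 70.0], [791.0, 53.0], [789.0, 45.0], [712.0, 63.0]]
orange [319, 202, 5, 6, 9] [320.4 205.2] [ 688.2 -134.5   75. ]
orange [302, 245, 31, 32, 205] [317.3 260.2] [ 560.1 -122.7   75. ]
[[534.0, -85.0], [597.0, -97.0], [586.0, -161.0], [523.0, -148.0]]
yellow [286, 170, 43, 35, 445] [307.5 183.9] [ 750.6 -112.3   16. ]
[[702.0, -57.0], [789.0, -72.0], [773.0, -167.0], [686.0, -151.0]]
yellow [318, 206, 7, 4, 18] [321.  207.8] [ 689.7 -143.9   16. ]
scene tcp px [[-39. 829.]] base [[559. 593.]
 [317. 283.]]
green [282, 187, 5, 4, 17] [283.9 188.4] [710.9 -66.9  16. ]
orange [333, 192, 47, 36, 432] [355.3 208.3] [ 558.2 -121.7   75. ]
[[594.0, -97.0], [582.0, -178.0], [518.0, -146.0], [531.0, -71.0]]
orange [220, 201, 6, 14, 42] [222.5 208. ] [686.2  89.   75. ]
[[704.0, 88.0], [703.0, 81.0], [671.0, 89.0], [672.0, 96.0]]
orange [232, 236, 13, 12, 51] [238.1 240.9] [606.6 100.5  75. ]
[[614.0, 113.0], [622.0, 92.0], [599.0, 89.0], [592.0, 109.0]]
yellow [268, 155, 52, 39, 335] [291.  169.5] [ 749.4 -111.    16. ]
[[786.0, -74.0], [791.0, -180.0], [702.0, -153.0], [700.0, -54.0]]
yellow [319, 181, 5, 2, 6] [321.  181.5] [ 686.3 -145.8   16. ]
```

View pics/topc.png

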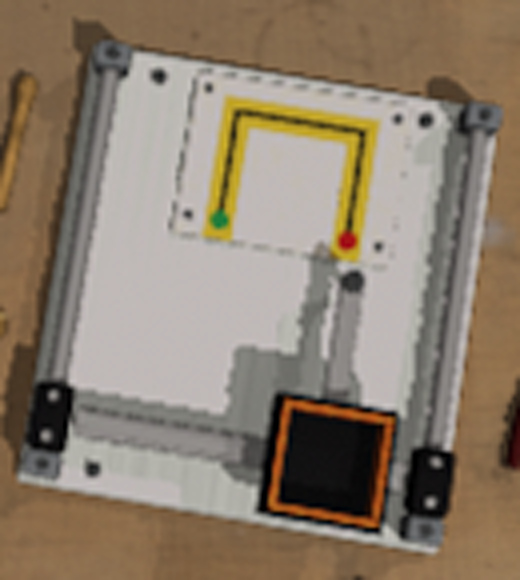

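Request:
jog_arm(targets=[-4,-3.5,0,-2,0,-9,-8,0,-4,0,-14,-12.5,0,-6,0,-19,-17,0,-8,0,-23,-20.5,0,-9.5,0])

```text
time: 1.23
ee_pos: [337.4, 276.2, 231.6]
tool_rot: [0.084, 0.996, 0.0, 0.001]
force: [0.7, -0.1, 0.2]
gripper_width: 0.2
finger_force: 0.0
```

```bash
cat >> h.py <<'E'
t=np.radians(-9.7);UX=np.array([np.cos(t),np.sin(t)]);UY=np.array([-np.sin(t),np.cos(t)]);O=np.array([705,-106.])
def tf(p): d=np.array(p[:2])-O; return np.array([d@UX,d@UY]).round(1)
def st(goal=None):
    s=bot.sense();M=R.from_quat(s["tool_rot"]).as_matrix()
    print("t",round(s["time"],2),"tcp",np.round(s["ee_pos"],1),"tmpl",tf(s["ee_pos"]),"yaw",np.degrees(np.arctan2(-M[1,0],-M[0,0])).round(2),"F",np.round(s["force"],1))
    if goal is not None: print("shift cm",(M.T@(np.array(goal)-s["ee_pos"])/10).round(2))
E
python3 -c "
from h import *
st([560,-122.5,200])"
```

```text
t 1.23 tcp [337.4 276.2 231.6] tmpl [-426.8  314.8] yaw -9.66 F [ 0.7 -0.1  0.2]
shift cm [-28.63 -35.58   3.16]
```

Request:
jog_arm(targets=[-4,-4.5,0,0,0,-8,-9,0,0,0,-12,-14,0,0,0,-16,-19,0,0,0,-20,-24,1,0,0])

```text
time: 1.85
ee_pos: [492.0, 10.0, 223.0]
tool_rot: [0.085, 0.996, 0.0, 0.001]
force: [0.9, 1.7, 0.1]
gripper_width: -0.1
finger_force: 0.0
```

Request:
jog_arm(targets=[-3,-4,0.7,0,0,-6,-8,1.4,0,0,-8.6,-11.5,2,0,0,-8.6,-11.5,2,0,0,-8.6,-11.5,2,0,0])

```text
time: 2.48
ee_pos: [555.5, -115.5, 201.9]
tool_rot: [0.085, 0.996, 0.0, -0.0]
force: [0.6, 0.1, 0.4]
gripper_width: 0.2
finger_force: 0.0
```

Run:
```python
from h import *
st()
im,d=bot.camera("wrist");cv2.imwrite("pics/w1.png",im[:,:,::-1])
for n,z in dict(start_dot=16,finish_dot=16,start_corner=16,finish_corner=16,pointer_tip=19,cup_floor=48).items():
    for r in bot.spot_in(n,"wrist")[:1]: p=at("wrist",r["location"],z);print(n,round(r["score"],2),np.round(r["location"],1),p.round(1),tf(p))
```

```text
t 2.48 tcp [ 555.5 -115.5  201.9] tmpl [-145.8  -34.5] yaw -9.76 F [0.6 0.1 0.4]
finish_dot 0.55 [250.5 187.9] [ 570.9 -127.1   16. ] [-128.6  -43.4]
pointer_tip 0.58 [253.9 185.7] [ 568.3 -122.4   19. ] [-132.   -39.2]
cup_floor 0.64 [253.1 187.9] [ 563.4 -122.2   48. ] [-136.8  -39.8]
```

View pics/w1.png

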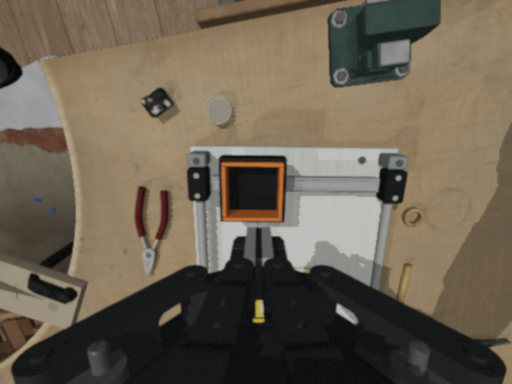

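```bash
cat >> h.py <<'E'
def cup(cam,im):
    h=cv2.cvtColor(im,cv2.COLOR_RGB2HSV);m=cv2.inRange(h,(4,130,110),(18,255,255))
    k,l,s,ce=cv2.connectedComponentsWithStats(cv2.morphologyEx(m,cv2.MORPH_CLOSE,np.ones((3,3))))
    pts=[]
    for i in range(1,k):
        w,hh,a=s[i,2],s[i,3],s[i,4]
        p=at(cam,ce[i],75)
        q=tf(p)
        if a>60 and -210<q[0]<-20 and abs(q[1])<100: pts.append((a,i))
    i=max(pts)[1];hull=cv2.convexHull(np.argwhere(l==i)[:,::-1].astype(np.float32)).reshape(-1,2)
    W=np.array([tf(at(cam,u,75)) for u in hull])
    lo,hi=W.min(0),W.max(0)
    return (lo+hi)/2,hi-lo
E
python3 - <<'E'
from h import *
for c,f in(("wrist","w1"),("top","top0"),("scene","scene0")):
    im=cv2.imread(f"pics/{f}.png")[:,:,::-1].copy();print(c,cup(c,im))
E
```

```text
wrist (array([-139.1 ,  -40.65]), array([64.8, 65.1]))
top (array([-140.  ,  -41.05]), array([64.8, 65.1]))
scene (array([-143.65,  -39.85]), array([67.1, 67.1]))
```

Request:
jog_arm(targets=[-0.6,-0.65,3,0,0,-0.6,-0.65,7,0,0,-0.6,-0.65,11,0,0,-0.6,-0.65,13.5,0,0,-0.6,-0.65,14.2,0,0])

```text
time: 3.45
ee_pos: [559.4, -122.3, 58.5]
tool_rot: [0.085, 0.996, 0.0, -0.002]
force: [-0.5, 0.9, 0.5]
gripper_width: 0.2
finger_force: 0.0
```

Request:
jog_arm(targets=[0,0.3,0,0,0,0,0.6,0,0,0,0,0.9,0,0,0,0,1.1,0,0,0,0,1.1,0,0,0])

```text
time: 4.08
ee_pos: [562.8, -112.2, 60.4]
tool_rot: [0.085, 0.996, -0.0, 0.0]
force: [-0.6, -0.7, 0.3]
gripper_width: -0.1
finger_force: 0.0
```

Request:
jog_arm(targets=[0,0.2,0,0,0,0,0.4,0,0,0,0,0.6,0,0,0,0,0.8,0,0,0,0,1.0,0,0,0])

```text
time: 4.7
ee_pos: [564.3, -102.6, 60.0]
tool_rot: [0.085, 0.996, -0.0, 0.0]
force: [-0.8, -2.4, 0.1]
gripper_width: -0.3
finger_force: 1.3
```

Run:
```python
from h import *
st()
im,d=bot.camera("top");cv2.imwrite("pics/t2.png",cv2.resize(im[140:290,225:375,::-1],None,fx=4,fy=4,interpolation=cv2.INTER_CUBIC));
print(cup("top",im))
im,d=bot.camera("scene");print(cup("scene",im))
```

```text
t 4.7 tcp [ 564.3 -102.6   60. ] tmpl [-139.2  -20.3] yaw -9.75 F [-0.8 -2.4  0.1]Traceback (most recent call last):
  File "<stdin>", line 4, in <module>
  File "h.py", line 29, in cup
    i=max(pts)[1];hull=cv2.convexHull(np.argwhere(l==i)[:,::-1].astype(np.float32)).reshape(-1,2)
      ~~~^^^^^
ValueError: max() iterable argument is empty
```

View pics/t2.png

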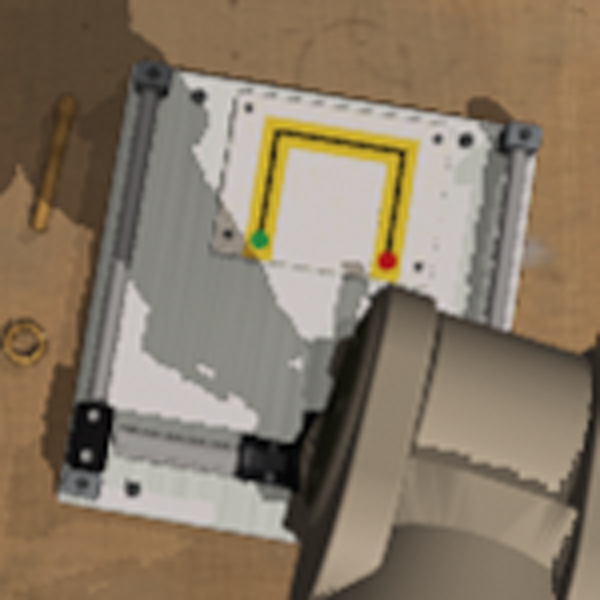

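Run:
```python
from h import *
a,d=bot.camera("scene");b,d=bot.camera("wrist")
cv2.imwrite("pics/m2.png",np.hstack([cv2.resize(a[130:270,230:400,::-1],(400,330),interpolation=cv2.INTER_CUBIC),cv2.resize(b[:,:,::-1],(400,330))]))
```

```text
(no output)
```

View pics/m2.png

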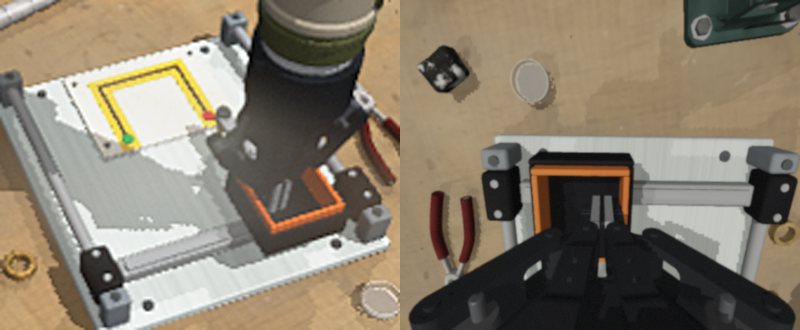

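```bash
cat >> h.py <<'E'
def wcup():
    im,d=bot.camera("wrist");h=cv2.cvtColor(im,cv2.COLOR_RGB2HSV);m=cv2.inRange(h,(4,150,110),(18,255,255))
    k,l,s,ce=cv2.connectedComponentsWithStats(m);best=None
    i=1+int(np.argmax(s[1:,4]))
    W=np.array([tf(at("wrist",u,75)) for u in cv2.convexHull(np.argwhere(l==i)[:,::-1].astype(np.float32)).reshape(-1,2)])
    lo,hi=W.min(0),W.max(0)
    print("cup",s[i].tolist(),"y",((lo+hi)/2)[1].round(1),"w",(hi-lo)[1].round(1),"x",(lo[0]+32.4).round(1),"-> pointer",(lo[0]+142.4).round(1),((lo+hi)/2)[1].round(1))
E
python3 -c "
from h import *
st();wcup()
for n,p in(('g',(712.2,-66.4)),('g2',(710.9,-66.9)),('r',(698.3,-145.5))):print(n,tf(p))"
```

```text
t 4.85 tcp [ 564.4 -102.3   60. ] tmpl [-139.2  -20.1] yaw -9.73 F [ 0.5 -1.6 -0. ]
cup [167, 193, 127, 79, 2467] y -34.4 w 64.4 x -141.0 -> pointer -31.0 -34.4
g [ 0.4 40.2]
g2 [-0.8 39.5]
r [  0.1 -40.1]
```

Request:
jog_arm(targets=[0,0.5,0,0,0,0,1.2,0,0,0,0,2.0,0,0,0,0,2.8,0,0,0,0,3.6,0,0,0])

```text
time: 5.52
ee_pos: [570.8, -66.3, 60.2]
tool_rot: [0.085, 0.996, 0.0, 0.0]
force: [2.0, -3.6, -0.2]
gripper_width: -0.2
finger_force: 1.4
```

Request:
jog_arm(targets=[0,0.8,0,0,0,0,1.6,0,0,0,0,2.3,0,0,0,0,2.8,0,0,0,0,3.1,0,0,0])

```text
time: 6.15
ee_pos: [575.8, -36.1, 60.2]
tool_rot: [0.085, 0.996, 0.0, 0.0]
force: [2.2, -2.8, 0.5]
gripper_width: -0.2
finger_force: 1.3
```

```bash
python3 -c "
from h import *
st();wcup()"
```

```text
t 6.15 tcp [575.8 -36.1  60.2] tmpl [-139.1   47.1] yaw -9.73 F [ 2.2 -2.8  0.5]
cup [167, 194, 127, 78, 2420] y 33.0 w 64.4 x -140.5 -> pointer -30.5 33.0
```

Request:
jog_arm(targets=[0,0.3,0,0,0,0,0.5,0,0,0,0,0.65,0,0,0,0,0.7,0,0,0,0,0.7,0,0,0])

```text
time: 6.82
ee_pos: [576.8, -29.4, 60.1]
tool_rot: [0.085, 0.996, 0.0, -0.0]
force: [0.7, -1.9, 1.2]
gripper_width: 0.2
finger_force: 1.0
```

Request:
jog_arm(targets=[0,-0.4,0,0,0,0,-1.0,0,0,0,0,-1.4,0,0,0,-0.5,-1.4,0,0,0,-1.0,-1.4,0,0,0])

```text
time: 7.45
ee_pos: [584.8, -45.1, 60.1]
tool_rot: [0.085, 0.996, 0.0, 0.0]
force: [0.2, 0.5, -0.1]
gripper_width: 0.0
finger_force: 0.0
```

```bash
python3 -c "
from h import *
st();wcup()"
```

```text
t 7.45 tcp [584.8 -45.1  60.1] tmpl [-128.8   39.8] yaw -9.75 F [ 0.2  0.5 -0.1]
cup [194, 175, 129, 94, 3174] y 39.4 w 64.5 x -138.9 -> pointer -28.9 39.4
```

Request:
jog_arm(targets=[-0.4,0,0,0,0,-0.8,0,0,0,0,-1.2,0,0,0,0,-1.6,0,0,0,0,-1.8,0,0,0,0])

```text
time: 8.12
ee_pos: [602.0, -48.0, 59.9]
tool_rot: [0.085, 0.996, 0.0, -0.0]
force: [-3.0, 0.4, 2.2]
gripper_width: 0.1
finger_force: 1.3
```

```bash
python3 -c "
from h import *
st();wcup()
a,d=bot.camera('scene')
cv2.imwrite('pics/s3.png',cv2.resize(a[140:240,230:380,::-1],(750,500),interpolation=cv2.INTER_CUBIC))"
```

```text
t 8.12 tcp [602.  -48.   59.9] tmpl [-111.3   39.8] yaw -9.74 F [-3.   0.4  2.2]
cup [192, 161, 132, 109, 3465] y 39.2 w 64.6 x -128.9 -> pointer -18.9 39.2
```

View pics/s3.png

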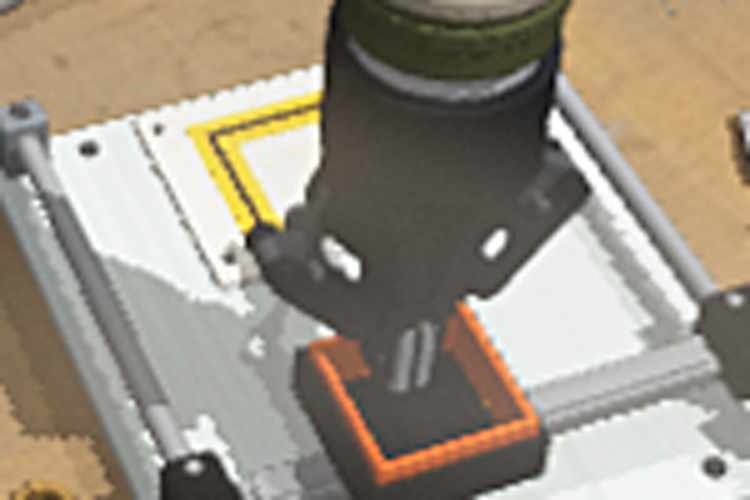

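Request:
jog_arm(targets=[-0.4,0,0,0,0,-0.9,0,0,0,0,-1.4,0,0,0,0,-1.75,0,0,0,0,-1.9,0,0,0,0])

```text
time: 8.85
ee_pos: [621.0, -51.5, 59.9]
tool_rot: [0.085, 0.996, -0.0, -0.0]
force: [-3.3, -0.2, 0.1]
gripper_width: -0.3
finger_force: 1.3
```

Request:
jog_arm(targets=[0,0,0,0,0,0.1,0,0,0,0,0.2,0,0,0,0,0.3,0,0,0,0,0.3,0,0,0,0])

```text
time: 9.48
ee_pos: [617.9, -50.7, 60.2]
tool_rot: [0.085, 0.996, 0.0, 0.0]
force: [0.3, 0.0, 0.9]
gripper_width: 0.2
finger_force: 0.0
```

```bash
python3 -c "
from h import *
st();wcup()
for c in ('top','scene'):
  a,d=bot.camera(c)
  print(c,[(round(r['score'],2),np.round(r['location']),tf(at(c,r['location'],19))) for r in bot.spot_in('pointer_tip',c)[:2]])"
```

```text
t 9.47 tcp [617.9 -50.7  60.2] tmpl [-95.2  39.8] yaw -9.73 F [0.3 0.  0.9]
cup [192, 167, 131, 105, 3003] y 39.0 w 64.6 x -110.1 -> pointer -0.1 39.0
top []
scene [(0.87, array([311., 218.]), array([-95.6,  22.2]))]
```

Request:
jog_arm(targets=[-0.3,0,0,0,0,-0.8,0,0,0,0,-1.5,0,0,0,0,-2.2,0,0,0,0,-2.9,0,0,0,0])

```text
time: 10.35
ee_pos: [646.8, -56.0, 60.0]
tool_rot: [0.085, 0.996, -0.0, -0.0]
force: [-2.8, -1.7, 1.3]
gripper_width: -0.1
finger_force: 1.4
```

Request:
jog_arm(targets=[-0.7,0,0,0,0,-1.4,0,0,0,0,-2.1,0,0,0,0,-2.7,0,0,0,0,-3.1,0,0,0,0])

```text
time: 10.98
ee_pos: [677.3, -61.0, 59.9]
tool_rot: [0.085, 0.996, 0.0, -0.0]
force: [-3.5, -0.6, 1.0]
gripper_width: -0.1
finger_force: 1.3
```

```bash
python3 -c "
from h import *
st();wcup()"
```

```text
t 10.97 tcp [677.3 -61.   59.9] tmpl [-34.9  39.7] yaw -9.74 F [-3.5 -0.6  1. ]
cup [190, 161, 132, 111, 2939] y 38.3 w 64.5 x -52.3 -> pointer 57.7 38.3
```

Request:
jog_arm(targets=[-0.4,0,0,0,0,-0.8,0,0,0,0,-1.05,0,0,0,0,-1.2,0,0,0,0,-1.2,0,0,0,0])

```text
time: 11.65
ee_pos: [689.0, -62.9, 60.0]
tool_rot: [0.085, 0.996, 0.0, 0.0]
force: [-1.6, 0.0, -0.3]
gripper_width: -0.1
finger_force: 0.7
```

Request:
jog_arm(targets=[0.5,0,0,0,0,1.1,0,0,0,0,1.6,0,0,0,0,1.6,-0.5,0,0,0,1.6,-1.0,0,0,0])

```text
time: 12.28
ee_pos: [671.5, -70.5, 60.3]
tool_rot: [0.085, 0.996, -0.0, 0.0]
force: [-0.0, 0.4, 0.6]
gripper_width: -0.1
finger_force: 0.0
```

```bash
python3 -c "
from h import *
st();wcup()
for c in ('top','scene'):
  a,d=bot.camera(c);cv2.imwrite(f'pics/{c}4.png',a[:,:,::-1])
a=cv2.imread('pics/top4.png')[140:240,235:365];b=cv2.imread('pics/scene4.png')[130:230,230:360]
cv2.imwrite('pics/m4.png',cv2.resize(np.hstack([a,b]),(780,300),interpolation=cv2.INTER_CUBIC))"
```

```text
t 12.28 tcp [671.5 -70.5  60.3] tmpl [-39.1  29.4] yaw -9.74 F [-0.   0.4  0.6]
cup [213, 192, 127, 79, 2278] y 37.2 w 64.3 x -41.2 -> pointer 68.8 37.2
```

View pics/m4.png

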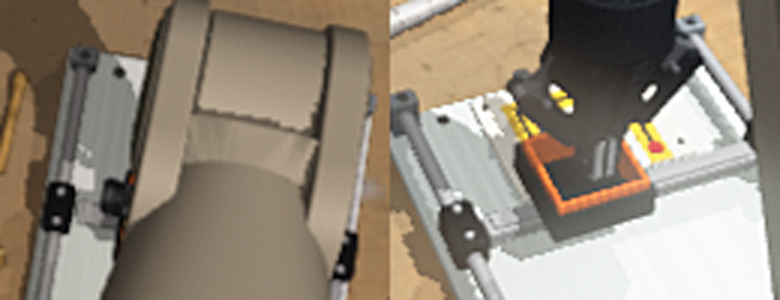

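Request:
jog_arm(targets=[0,-0.5,0,0,0,0,-1.2,0,0,0,0,-2.0,0,0,0,0,-2.8,0,0,0,0,-3.5,0,0,0])

```text
time: 13.05
ee_pos: [665.1, -105.1, 60.0]
tool_rot: [0.085, 0.996, 0.0, -0.0]
force: [0.1, 2.5, 0.1]
gripper_width: -0.3
finger_force: 1.4
```

Request:
jog_arm(targets=[0,-0.8,0,0,0,0,-1.6,0,0,0,0,-2.4,0,0,0,0,-3.0,0,0,0,0,-3.4,0,0,0])

```text
time: 13.68
ee_pos: [659.4, -138.5, 59.9]
tool_rot: [0.085, 0.996, 0.0, -0.0]
force: [-1.4, 2.6, 1.0]
gripper_width: -0.1
finger_force: 1.3
```

```bash
python3 -c "
from h import *
st();wcup()"
```

```text
t 13.68 tcp [ 659.4 -138.5   59.9] tmpl [-39.5 -39.8] yaw -9.76 F [-1.4  2.6  1. ]
cup [224, 190, 128, 81, 2781] y -25.6 w 64.3 x -42.8 -> pointer 67.2 -25.6
```

Request:
jog_arm(targets=[0,-0.5,0,0,0,0,-1.0,0,0,0,0,-1.3,0,0,0,0,-1.5,0,0,0,0,-1.5,0,0,0])

```text
time: 14.35
ee_pos: [657.3, -153.3, 60.1]
tool_rot: [0.085, 0.996, -0.0, 0.0]
force: [-1.0, 1.6, -0.5]
gripper_width: 0.3
finger_force: 0.6
```

Request:
jog_arm(targets=[0,0.5,0,0,0,0,1.0,0,0,0,0,1.4,0,0,0,0.4,1.4,0,0,0,0.8,1.4,0,0,0])

```text
time: 14.98
ee_pos: [651.3, -137.6, 60.0]
tool_rot: [0.085, 0.996, -0.0, -0.0]
force: [-0.6, 0.7, 0.1]
gripper_width: 0.1
finger_force: 0.0
```

```bash
python3 -c "
from h import *
st();wcup()"
```

```text
t 14.97 tcp [ 651.3 -137.6   60. ] tmpl [-47.6 -40.2] yaw -9.73 F [-0.6  0.7  0.1]
cup [197, 205, 125, 62, 2246] y -40.1 w 64.2 x -43.7 -> pointer 66.3 -40.1
```

Request:
jog_arm(targets=[0.5,0,0,0,0,1.1,0,0,0,0,1.8,0,0,0,0,2.5,0,0,0,0,3.2,0,0,0,0])

```text
time: 15.65
ee_pos: [619.9, -132.2, 60.2]
tool_rot: [0.085, 0.996, 0.0, 0.0]
force: [2.6, 0.6, -1.0]
gripper_width: 0.3
finger_force: 1.4
```

Request:
jog_arm(targets=[0.7,0,0,0,0,1.4,0,0,0,0,2.1,0,0,0,0,2.7,0,0,0,0,3.1,0,0,0,0])

```text
time: 16.27
ee_pos: [589.2, -126.9, 60.2]
tool_rot: [0.085, 0.996, 0.0, 0.0]
force: [3.2, 1.4, -0.7]
gripper_width: -0.0
finger_force: 1.3
```

```bash
python3 -c "
from h import *
st();wcup()"
```

```text
t 16.27 tcp [ 589.2 -126.9   60.2] tmpl [-110.6  -40.1] yaw -9.74 F [ 3.2  1.4 -0.7]
cup [199, 222, 123, 47, 2076] y -39.4 w 64.2 x -97.3 -> pointer 12.7 -39.4
```

Request:
jog_arm(targets=[0.4,0,0,0,0,0.8,0,0,0,0,1.05,0,0,0,0,1.2,0,0,0,0,1.2,0,0,0,0])

```text
time: 16.95
ee_pos: [577.5, -125.1, 60.1]
tool_rot: [0.085, 0.996, -0.0, -0.0]
force: [1.4, 0.7, 2.0]
gripper_width: -0.2
finger_force: 0.8
```

Request:
jog_arm(targets=[-0.6,0,0,0,0,-1.3,0,0,0,0,-1.3,0,-3,0,0,-1.3,0,-8,0,0,-1.3,0,-12,0,0])

```text
time: 17.58
ee_pos: [590.7, -127.5, 181.5]
tool_rot: [0.085, 0.996, -0.0, -0.0]
force: [0.4, -0.8, -0.5]
gripper_width: 0.0
finger_force: 0.0
```

Request:
jog_arm(targets=[3,4,-1,0,0,6,9,-2,0,0,8,14,-2,0,0,9,18,-2,0,0,9,20,-2,0,0])

```text
time: 18.2
ee_pos: [535.3, 86.9, 200.2]
tool_rot: [0.084, 0.996, -0.0, -0.0]
force: [1.2, -0.0, 0.3]
gripper_width: -0.2
finger_force: 0.0
```

Run:
```python
from h import *
st()
ims=[]
for c,(x0,y0,x1,y1) in (("top",(235,145,365,290)),("scene",(250,130,380,275))):
    a,d=bot.camera(c)
    try: print(c,cup(c,a))
    except Exception as e: print(c,e)
    print([(round(r["score"],2),np.round(r["location"],1),tf(at(c,r["location"],19))) for r in bot.spot_in("pointer_tip",c)[:2]])
    ims.append(cv2.resize(a[y0:y1,x0:x1,::-1],(400,446),interpolation=cv2.INTER_CUBIC))
cv2.imwrite("pics/m5.png",np.hstack(ims))
```

```text
t 18.2 tcp [535.3  86.9 200.2] tmpl [-199.8  161.5] yaw -9.61 F [ 1.2 -0.   0.3]
top (array([-106.3,  -39.5]), array([65.2, 65. ]))
[(0.61, array([317.9, 243.2]), array([-96.9, -43.8])), (0.22, array([228.1, 221.5]), array([-78.4, 182.2]))]
scene (array([-110.  ,  -39.25]), array([67.8, 64.5]))
[(0.63, array([341.9, 200.6]), array([-77.5, -56.5]))]
```

View pics/m5.png

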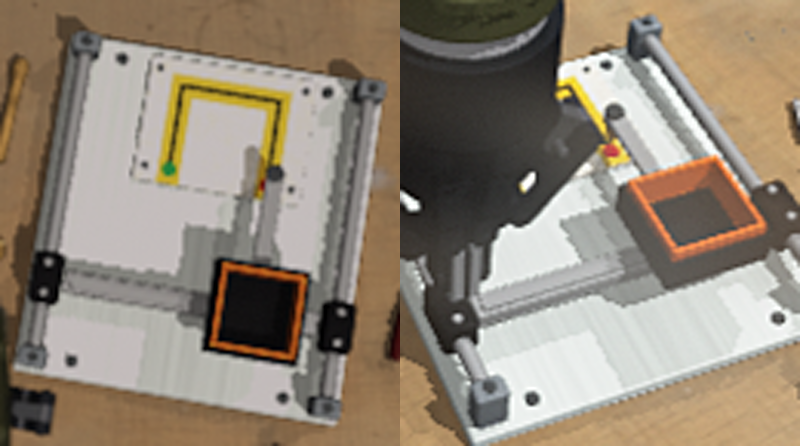

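```bash
python3 -c "
from h import *
p=O+UX*-109+UY*-39.5
st([p[0],p[1],130]);print(tf((577.5,-125.1)))"
```

```text
t 18.4 tcp [536.1  84.6 199.8] tmpl [-198.6  159.4] yaw -9.73 F [ 0.7 -0.  -0.3]
shift cm [ -8.97 -19.88   6.99]
[-122.5  -40.3]
```

Request:
jog_arm(targets=[-2,-5,0,0,0,-5,-10,0,0,0,-8,-15,2,0,0,-9,-19.9,5,0,0,-9,-19.9,7,0,0])

```text
time: 19.02
ee_pos: [590.1, -132.1, 128.0]
tool_rot: [0.089, 0.996, -0.0, -0.001]
force: [-1.2, 0.6, -0.2]
gripper_width: -0.1
finger_force: 0.0
```

```bash
python3 -c "
from h import *
p=O+UX*-112+UY*-39.5
st([p[0],p[1],60]);wcup()"
```

```text
t 19.02 tcp [ 590.1 -132.1  128. ] tmpl [-108.8  -45.1] yaw -10.18 F [-1.2  0.6 -0.2]
shift cm [0.31 0.56 6.8 ]
cup [224, 173, 85, 77, 1580] y -37.4 w 63.6 x -109.6 -> pointer 0.4 -37.4
```

Request:
jog_arm(targets=[0,0,0,0,0,0,0,0,0,0,0,0,0,0,0])

```text
time: 19.45
ee_pos: [591.4, -126.0, 131.4]
tool_rot: [0.084, 0.996, -0.0, 0.001]
force: [-0.5, 0.3, 0.3]
gripper_width: 0.1
finger_force: 0.0
```

```bash
python3 -c "
from h import *
p=O+UX*-112+UY*-39.5
st([p[0],p[1],60]);wcup()"
```

```text
t 19.45 tcp [ 591.4 -126.   131.4] tmpl [-108.6  -38.9] yaw -9.69 F [-0.5  0.3  0.3]
shift cm [ 0.35 -0.06  7.14]
cup [216, 172, 84, 77, 1558] y -39.4 w 64.7 x -106.5 -> pointer 3.5 -39.4
```

Request:
jog_arm(targets=[0.3,0,3,0,0,0.3,0,6,0,0,0.3,0,7.1,0,0,0.3,0,7.1,0,0,0.6,0,7.1,0,0])

```text
time: 20.12
ee_pos: [585.9, -125.5, 60.4]
tool_rot: [0.085, 0.996, -0.0, 0.001]
force: [-1.3, -0.5, -0.3]
gripper_width: 0.1
finger_force: 0.0
```

Request:
jog_arm(targets=[0.4,0,0,0,0,0.7,0,0,0,0,0.9,0,0,0,0,1.1,0,0,0,0,1.15,0,0,0,0])

```text
time: 20.75
ee_pos: [574.0, -123.5, 59.6]
tool_rot: [0.085, 0.996, -0.0, 0.001]
force: [2.5, 0.0, 2.5]
gripper_width: -0.2
finger_force: 1.3
```

Request:
jog_arm(targets=[0,0,0,0,0,-0.6,0,0,0,0,-1.3,0,0,0,0,-1.3,0,-3,0,0,-1.3,0,-7,0,0])

```text
time: 21.38
ee_pos: [585.1, -125.1, 128.0]
tool_rot: [0.085, 0.996, 0.001, -0.002]
force: [0.2, 0.0, 0.8]
gripper_width: 0.4
finger_force: 0.0
```

Request:
jog_arm(targets=[0,0,0,0,0,0,0,0,0,0])

```text
time: 21.62
ee_pos: [586.0, -125.4, 128.4]
tool_rot: [0.085, 0.996, 0.0, -0.0]
force: [-1.1, 0.3, -0.6]
gripper_width: 0.0
finger_force: 0.0
```

```bash
python3 -c "
from h import *
st();wcup()"
```

```text
t 21.62 tcp [ 586.  -125.4  128.4] tmpl [-114.   -39.2] yaw -9.74 F [-1.1  0.3 -0.6]
cup [216, 174, 85, 78, 1578] y -39.3 w 64.6 x -111.7 -> pointer -1.7 -39.3
```

Request:
jog_arm(targets=[2,4,-3,0,0,4,9,-7,0,0,6,14,-9,0,0,8,17,-9,0,0,8,18,-9,0,0])

```text
time: 22.3
ee_pos: [536.2, 67.3, 218.2]
tool_rot: [0.083, 0.997, -0.0, -0.001]
force: [0.8, -0.1, -0.2]
gripper_width: -0.2
finger_force: 0.0
```

Request:
jog_arm(targets=[0,0,0,0,0,0,0,0,0,0])

```text
time: 22.55
ee_pos: [538.0, 64.4, 218.2]
tool_rot: [0.085, 0.996, -0.0, -0.001]
force: [-0.9, -0.7, 0.7]
gripper_width: 0.1
finger_force: 0.0
```

Run:
```python
from h import *
st()
ims=[]
for c,(x0,y0,x1,y1) in (("top",(275,180,340,240)),("scene",(290,150,355,210))):
    a,d=bot.camera(c)
    print(c,cup(c,a))
    ims.append(cv2.resize(a[y0:y1,x0:x1,::-1],(400,369),interpolation=cv2.INTER_CUBIC))
cv2.imwrite("pics/m6.png",np.hstack(ims))
```

```text
t 22.55 tcp [538.   64.4 218.2] tmpl [-193.3  139.8] yaw -9.81 F [-0.9 -0.7  0.7]
top (array([-110.15,  -39.35]), array([65.1, 65.3]))
scene (array([-114.15,  -38.75]), array([67.7, 65.1]))
```

View pics/m6.png

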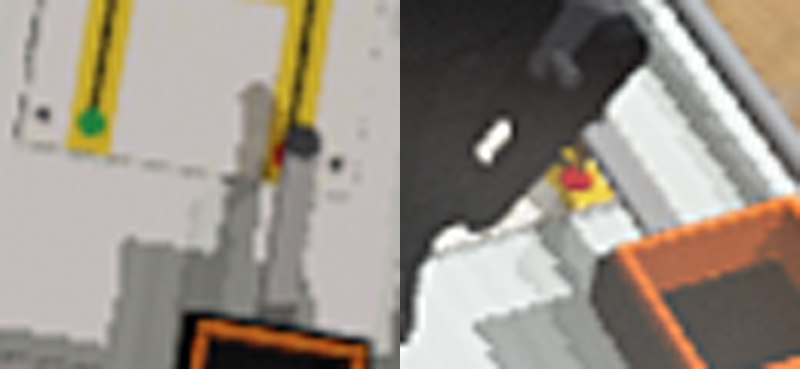

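```bash
python3 -c "
from cell import bot
print(bot.close_job())"
```

```text
the job is handed in; nothing more can be done
None
```

I ran the pointer from the green dot round both corners to the red dot, lifted the hand clear, and handed the job in at 22.6 s. By camera it stands within about 2 mm of the red dot's centre. The hand hid the pointer on the line, so its place in the band was only estimated from the cup (within about 4 mm of the line). On the last leg it first stopped about 4 mm short, and I pushed it on with a second touch inside the cup.

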